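Loupe check of a sample bottle's septum cap beside the gas chromatograph

ROBOT

A 6-joint arm with a two-finger parallel gripper is mounted at the origin on the work surface. World frame = base frame: x ahead of the robot, y to its left, z up, the work surface at z = 0. Lengths are in m, angles in rad, forces in N, time in s.
With the tool pointing down it reaches from about 0.375 to 0.9 m from the base axis. Payload 3.1 kg.
Tool frame: the origin (TCP) lies between the finger pads; the fingertips stand 14 mm ahead of it and the grasp point (between the pads) lies 5 mm behind it (robot.finger_overhang is the distance from the TCP to the fingertips, in m); z points along the fingers, y is the line along which they close (so a half turn about z gives the same grasp; the last joint's range is limited). The gripper opens to 87 mm and grips with 3 to 60 N. Pads are 19 mm wide; open, the fingers measure 117 mm over their backs; the gripper's body (75 mm by 190 mm) begins 51 mm behind the grasp point.
Start: joints at [1, 0.527, 1.433, -0, 1.181, -0.178], TCP at [0.239, 0.577, 0.206] pointing down, gripper open.
Joint ranges: [-3.08, 3.08], [-0.75, 2.2], [0.22, 2.44], [-1.43, 4.57], [0, 2.65], [-2.85, 2.85]. Speed limits (rad/s): [2.79, 2.79, 3.14, 3.14, 3.14, 3.14].

INTERFACE

Orientations are given as a unit quaternion [x, y, z, w].
In Python, from rig import monitor, cams, workorder, robot gives the robot as it stands.
- The arm moves only by the tool send_rows, never from a script. Its argument "moves" is one flat list of numbers, 7 for each row, row after row: the opening, from 0 (shut) to 1 (fully open), then the shift along the world's x, y, z in cm, then the turn, a rotation vector about the world's x, y, z in rad. A call has 1 to 5 rows; each row is the pose to reach, as a shift and turn from the pose commanded when the call began; what a row does not reach only later rows make up. A row lasts 1/12 s, in which the tool goes at most 41.7 mm and 7.16 degrees, less where a joint would pass 70% of its speed; a pose out of reach is approached as far as the arm can. A call with a gripper value outside its range is refused whole. The fingers move at their own pace and stop on an object; "grip_force" is the grip in N (left out, the last holds). Time passes only in rows, so rows that repeat a pose let the fingers close. It gives the time, the measured TCP pose, the force, the opening and the grip force at its end, in the units of the state.
- monitor.get_obs(): the state, without advancing time (a new reading comes with each control period).
- cams.camera(name): name is "scene" or "side" or "wrist"; returns a dict with "pixels" (480x640x3 uint8, blue, green, red), "range_z" (480x640 float32, m along the optical axis (not along the pixel's ray), 0 where there is no reading), "fovy" (degrees; the focal length in pixels is half the picture's height over the tangent of half this angle, whatever the lens; pixels are square), "cx", "cy" (the principal point, pixels), "rvec" (rotation vector, rad) and "tvec" (3), from world to camera coordinates, as OpenCV has them; the wrist camera has in their place "hand_eye" (4x4, takes a point from camera to tool coordinates, whose origin is the TCP and whose axes are the flange's). Camera axes: x right, y down, z forward; pixel columns grow to the right and rows downward; lengths in m; the calibration is good to about 2 mm. A picture is of the moment at which its call begins: read the wrist's pose just before it.
- workorder.hand_in(): hands the job in; it is judged then, once.
The state is a dict: "time": time; "q": joint angles; "joint_velocities": joint speeds; "joint_torque": joint torques, N m; "position": TCP position; "tool_rot": TCP orientation; "ft_force": force on the tool from outside, world axes, zero at the start; "moment": the same for the moment, N m; "grip_width": finger opening in m; "grip_force": force on a finger pad.
Only numpy, scipy, OpenCV 4.12 (cv2) and the standard library are available. Lean on these libraries where they do the work, as an engineer would, in place of code of your own. Each camera call takes 0.05 s, during which the arm holds its last target. There are 200 camera calls.

TASK

Take the yellow-capped sample bottle out of the blue rack and set it down gently, upright, inside the black circle on the white inspection stage, and let go of it. Then take the loupe by its orange handle and hold it level, centred over the bottle's cap, with its lens at the height of the red collar on the stage's post; finish while holding it there in the air, still, touching nothing else with it. Do not tip the bottle over, do not shift the red collar, and leave all the other things where they are.

Things in the scene. Friction and masses are not known exactly. Their poses are not given: they have to be found in the camera images.
- bottle_yellow: The sample bottle to check: amber glass cylinder 32 mm in diameter and 50 mm high, then a yellow screw cap 26 mm in diameter, 68 mm high in all, about 70 g. Origin: centre of its underside; z is its axis, upwards when upright. It starts upright in one of the three holes of the rack (15 mm deep, floor 10 mm above the table), so its lowest 15 mm are hidden.
- cap_top (a point): Centre of the top of the yellow cap (grey septum disc), 68 mm above the bottle's origin.
- rack: Fixed blue block, 70 (x) by 200 (y) by 25 mm high, with three holes of 35 mm diameter, 15 mm deep, in a row along its own y at -62, 0 and +62 mm. Origin: centre of its underside. Each hole holds one bottle.
- stage: Fixed white inspection stage, a plate 90 by 90 mm and 15 mm thick with a black circle of 50 mm diameter at its centre. Origin: centre of the plate's underside. On its own +x side, 85 mm from the centre, stands a steel post 10 mm in diameter, its top 200 mm above the table, on a grey foot 12 mm high that reaches 95 mm from the centre.
- stage_spot (a point): Centre of the black circle, on the stage's upper face (15 mm above the table); its axes are the stage's.
- focus_mark (a point): Centre of the red collar, a disc 28 mm in diameter and 8 mm thick around the stage's post, on the post's axis. Its mid-height is the marked focal height, 120 to 165 mm above the table; it keeps its height unless it is pushed.
- loupe: Loupe: a round lens in a black rim, 66 mm outer diameter and about 12 mm thick, with a straight orange handle 14 mm wide and 12 mm thick. Origin: centre of the lens, at mid-thickness; z is the lens axis, up. The handle lies along the loupe's own -x, from 30 to 152 mm from the lens centre, at the lens's mid-height. 120 g, balanced about 60 mm from the lens centre. It starts lying level on its rest, its origin 46 mm above the table.
- rest: Fixed grey rest of the loupe: base plate 210 (x) by 70 (y) by 6 mm with two blocks, their tops 40 mm above the table, one under the lens (rest x 55 to 105 mm) and one under the handle (rest x -65 to -45 mm); between them the handle is free. Both blocks are 50 mm wide in y. Origin: centre of the base plate's underside. The lens centre starts at about rest x +80 mm, the handle points to rest -x.
- bottle_white: Another amber glass bottle, same shape as bottle_yellow, with a white cap; stands in the rack; a bystander. Origin: centre of its underside.
- bottle_green: Another amber glass bottle, same shape as bottle_yellow, with a green cap; stands in the rack; a bystander. Origin: centre of its underside.
- beaker: Clear plastic beaker, 64 mm across and 70 mm high; a bystander. Origin: centre of its underside.
- mouse: Black computer mouse, 100 by 58 by 24 mm, on a blue pad 4 mm thick; a bystander. Origin: centre of its underside.
- wrench: Small steel wrench lying on the table; a bystander. Origin: about its middle.
- septa_jar: Small jar of spare septa, 60 mm across and 60 mm high; a bystander. Origin: centre of its underside.

How it is judged:
On the way:
1. the yellow-capped bottle stands upright inside the circle on the stage, let go (horizontal distance between bottle_yellow and stage_spot below 0.014 m and angle between bottle_yellow's own z axis and vertical below 0.12 rad and z of bottle_yellow in the frame of stage_spot between -0.004 and 0.004 m and contact force between bottle_yellow and the fingers below 0.05 N and contact force between bottle_yellow and stage above 0.1 N and linear speed of bottle_yellow below 0.02 m/s), for 0.3 s.
At the end, for the whole second after the job is handed in: Yellow-capped bottle still, upright within 7 deg on the stage, within 14 mm of the circle's centre, not touched by the fingers. Loupe held by the fingers alone, still, level within 7 deg, lens within 12 mm sideways of the cap's centre and 7 mm of the red collar's mid-height (all of step 1 and horizontal distance between loupe and cap_top below 0.012 m and z of loupe in the frame of focus_mark between -0.007 and 0.007 m and angle between loupe's own z axis and vertical below 0.12 rad and contact force between loupe and the fingers above 1 N and linear speed of loupe below 0.02 m/s and angular speed of loupe below 0.2 rad/s and contact force between loupe and stage below 0.05 N and contact force between loupe and bottle_yellow below 0.05 N and contact force between loupe and rest below 0.05 N and contact force between loupe and rack below 0.05 N and contact force between loupe and bottle_white below 0.05 N and contact force between loupe and bottle_green below 0.05 N and contact force between loupe and beaker below 0.05 N); the arm keeps its last pose, push and grip.
It fails at once if the yellow-capped bottle is tipped over (more than 35 degrees) (angle between bottle_yellow's own z axis and vertical above 0.6 rad).
It fails at once if the yellow-capped bottle is dropped (moves at over 0.4 m/s, a fall of 8 mm, out of the fingers) (contact force between bottle_yellow and the fingers below 0.02 N and linear speed of bottle_yellow above 0.4 m/s).
It fails at once if the yellow-capped bottle is slammed or pressed onto the stage (more than 40 N) (contact force between bottle_yellow and stage above 40 N).
It fails at once if the red collar is shifted by more than 4 mm (distance of focus_mark from where it was at the start of the episode above 0.004 m).
It fails at once if another thing is moved by more than 25 mm or a rack bottle is tipped (distance of any of bottle_white, bottle_green, beaker, mouse, wrench, septa_jar from where it was at the start of the episode above 0.025 m or angle between any of bottle_white, bottle_green's own z axis and vertical above 0.4 rad).
It also fails if it takes over 64 s, if anything falls off the work surface, if the arm or the gripper's body presses on something with over 40 N, if the wrist force passes 120 N, or if a joint passes its speed limit or range.

## Working session

There is one attempt and no reset: what is moved stays moved. The work goes in short steps, Python scripts to look and compute and a tool call to move; the robot and the scene stay as the last step left them, time stands still between calls to the robot, and variables do not carry over. Pictures are saved under pics/ and viewed, at most 14 in all, crops included, and the job is handed in when it is done.

Besides the shell and the picture viewer there is one more tool, called after "Emit:" as name(argument=value, ...) on one line, values as JSON. send_rows: Moves the arm, as the interface text tells. Its arguments: {"type":"object","properties":{"moves":{"type":"array","items":{"type":"number"}},"grip_force":{"type":"number"}},"required":["moves"]}

```bash
mkdir -p pics; ls; python3 - <<'E'
from rig import monitor,cams
import cv2,pickle
d={}
for n in("scene","side"):
    c=cams.camera(n); d[n]=c; cv2.imwrite(f"pics/{n}0.png",c["pixels"]); print(n,c["fovy"],c["cx"],c["cy"],c["rvec"],c["tvec"])
pickle.dump(d,open("d0.pkl","wb")); print(monitor.get_obs())
E
```

```text
pics
scene 56.38549244621913 320.91771015267506 244.40789954410096 [ 2.52345739  0.64579714 -0.18335199] [-0.50689703 -0.1814943   1.63477359]
side 47.704919468657494 324.8151785712938 235.29820546877482 [ 0.83961216 -2.40828446  1.22983306] [0.47058169 0.2960523  1.553753  ]
{'time': 0.1, 'q': array([ 9.99490091e-01,  5.28379265e-01,  1.43375426e+00, -1.56007382e-05,
        1.18142351e+00, -1.78509282e-01]), 'joint_velocities': array([-0.00081012, -0.00248177, -0.00343071, -0.00091741,  0.00219335,
        0.00053253]), 'joint_torque': array([-3.81987229e-04, -4.40984881e+01, -1.77150124e+01,  6.34642085e-02,
        5.34262578e-02, -5.18175898e-05]), 'position': array([0.23883791, 0.57682012, 0.20527214]), 'tool_rot': array([ 1.95135312e-01,  9.80775838e-01, -9.16613110e-04, -3.52953610e-04]), 'ft_force': array([-0.76055149,  0.31783934,  0.64230864]), 'moment': array([-0.0052246 , -0.03233648,  0.00139737]), 'grip_force': 0.0, 'grip_width': 0.08720983628807837}
```

View pics/scene0.png

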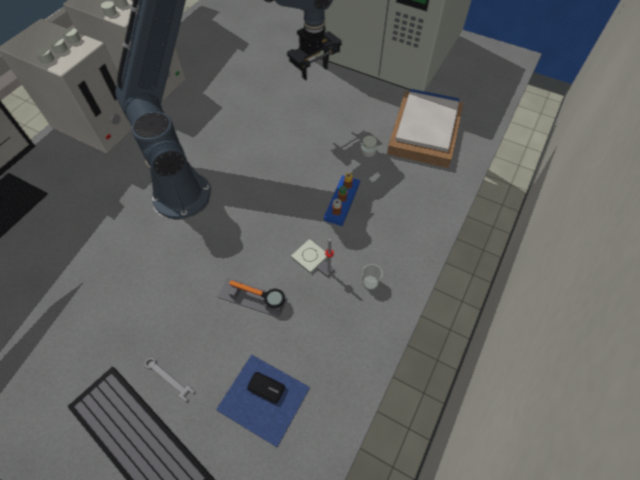

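View pics/side0.png

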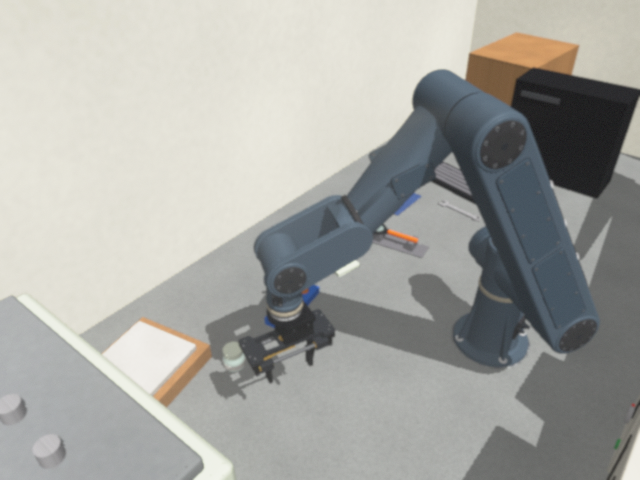

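The scene view shows the rack with caps yellow (348,178), green (342,190) and white (337,204). The stage is at (311,255), the red collar at (329,254), the loupe lens at (275,298) with its handle running to (231,285), and the beaker at (372,278). The side view is mostly blocked by the arm.

```bash
cat > h.py <<'E'
import numpy as np,cv2
from scipy.spatial.transform import Rotation as R
def K(c):
    f=240/np.tan(np.radians(c["fovy"])/2); return np.array([[f,0,c["cx"]],[0,f,c["cy"]],[0,0,1]])
def pose(c,o=None):  # camera->world R,t
    if "rvec" in c:
        r=R.from_rotvec(c["rvec"]).as_matrix(); return r.T,-r.T@np.array(c["tvec"])
    T=np.array(c["hand_eye"]); r=R.from_quat(o["tool_rot"]).as_matrix()
    return r@T[:3,:3], r@T[:3,3]+o["position"]
def ray(c,uv,z,o=None):
    r,t=pose(c,o); d=(np.linalg.inv(K(c))@np.c_[np.atleast_2d(uv),np.ones(len(np.atleast_2d(uv)))].T).T@r.T
    return t+d*((z-t[2])/d[:,2])[:,None]
def proj(c,P,o=None):
    r,t=pose(c,o); p=(np.atleast_2d(P)-t)@r@K(c).T; return p[:,:2]/p[:,2:]
def mask(c,lo,hi,roi=None):
    h=cv2.inRange(cv2.cvtColor(c["pixels"],cv2.COLOR_BGR2HSV),np.array(lo),np.array(hi))
    if roi: m=np.zeros_like(h); u0,v0,u1,v1=roi; m[v0:v1,u0:u1]=h[v0:v1,u0:u1]; h=m
    return h
def pts(m): return np.argwhere(m)[:,::-1].astype(float)
E
python3 - <<'E'
import pickle; from h import *
c=pickle.load(open("d0.pkl","rb"))["scene"]
np.set_printoptions(precision=4,suppress=True)
roi=(320,165,365,230)
def cen(n,lo,hi,roi,z):
    p=pts(mask(c,lo,hi,roi)); m=p.mean(0) if len(p) else None; print(n,len(p),m, ray(c,m,z)[0] if len(p) else ''); return p
cen("yellow",(18,120,90),(35,255,255),roi,.075)
cen("green",(45,80,40),(85,255,255),roi,.075)
print("white",ray(c,(337,204),.075))
p=cen("rack",(105,120,40),(125,255,255),roi,.025)
print(cv2.minAreaRect(ray(c,p,.025)[:,:2].astype(np.float32)))
p=cen("stage",(0,0,170),(180,60,255),(285,235,330,275),.015); print(cv2.minAreaRect(ray(c,p,.015)[:,:2].astype(np.float32)))
p=cen("red",(0,150,80),(8,255,255),(318,240,340,270),.14)
p=cen("handle",(5,150,100),(18,255,255),(215,270,285,310),.046); w=ray(c,p,.046); print(cv2.fitLine(w[:,:2].astype(np.float32),2,0,.01,.01).ravel())
print("lens",ray(c,(275,298),.046),"beaker",ray(c,(372,272),.07))
im=c["pixels"][160:320,210:390]; cv2.imwrite("pics/crop.png",cv2.resize(im,(720,600),interpolation=2))
d=c["range_z"]; print("depth",d[255,329],d[250:260,322:336])
E
```

```text
yellow 31 [348.5161 178.0645] [0.5226 0.3036 0.075 ]
green 31 [342.5484 190.1613] [0.5289 0.2456 0.075 ]
white [[0.5397 0.1838 0.075 ]]
rack 573 [341.2339 203.3403] [0.5355 0.2271 0.025 ]
((0.5285553932189941, 0.2441273182630539), (0.0716857835650444, 0.21334777772426605), 8.67238998413086)
stage 474 [308.9705 254.7679] [ 0.5359 -0.0055  0.015 ]
((0.5362889766693115, -0.004119269549846649), (0.08453384786844254, 0.08319258689880371), 76.14588928222656)
red 27 [329.     253.5185] [ 0.6248 -0.0345  0.14  ]
handle 148 [245.4662 287.5541] [ 0.4306 -0.2175  0.046 ]
[ 0.9896  0.1437  0.4305 -0.2175]
lens [[ 0.5296 -0.2036  0.046 ]] beaker [[0.7547 0.0075 0.07  ]]
depth 1.3569163 [[1.496  1.4913 1.5107 1.5163 1.3655 1.361  1.3374 1.3389 1.337  1.3664
  1.364  1.516  1.5108 1.5131]
 [1.4965 1.4893 1.4845 1.3674 1.3562 1.3623 1.34   1.3483 0.     1.3633
  1.3616 1.5062 1.501  1.5207]
 [1.4867 1.4915 1.4862 1.3598 1.3674 1.3618 1.3525 1.3495 1.3524 1.3609
  1.3618 1.3597 1.5016 1.5047]
 [1.4801 1.485  1.3636 1.364  1.3611 1.3562 1.35   1.3527 1.3558 1.3613
  1.3559 1.3567 1.5113 1.5124]
 [1.488  1.4864 1.486  1.3547 1.3552 1.3569 1.3555 1.3578 1.3587 1.3544
  1.3598 1.3629 1.5058 1.501 ]
 [1.4823 1.4869 1.4883 1.3627 1.3585 1.3541 1.3548 1.3569 1.3552 1.3543
  1.3533 1.5004 1.5036 1.4993]
 [1.4794 1.4826 1.4805 1.48   1.3537 1.358  1.3544 1.3521 1.3547 1.3559
  1.3603 1.4973 1.4957 1.5008]
 [1.4797 1.4793 1.4823 1.4789 1.4925 1.3606 1.3572 1.3553 1.3535 1.4966
  1.497  1.4976 1.4975 1.4968]
 [1.4746 1.481  1.4822 1.4845 1.4956 1.3851 1.385  1.3794 1.3873 1.4951
  1.499  1.4938 1.4918 1.499 ]
 [1.4772 1.4805 1.4841 1.4959 1.4952 1.3945 1.3917 1.3829 1.4937 1.4905
  1.4994 1.496  1.4941 1.4934]]
```

View pics/crop.png

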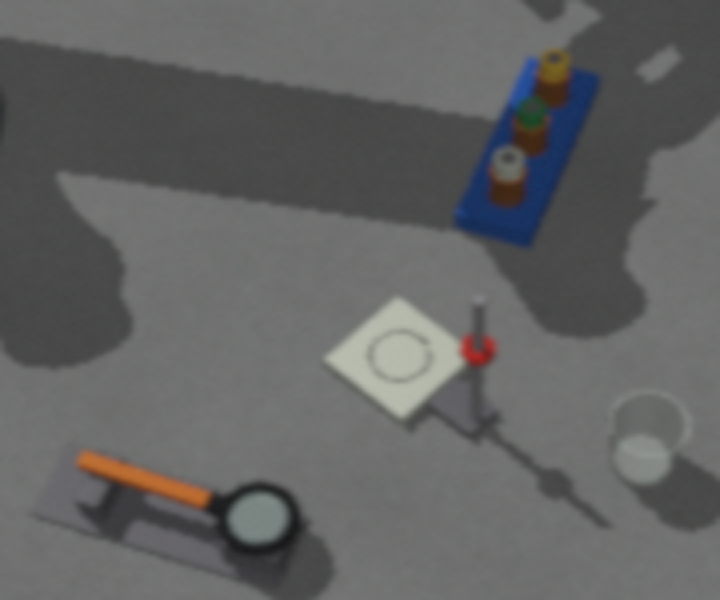

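The crop agrees with that layout. The stage foot and post lie on the plate's world +x side, slightly towards -y, and the loupe handle points to world -x. I'll move above the yellow bottle, closing across the rack.

Emit:
send_rows(moves=[1,28.4,-27.7,2,0,0,-1.04,1,28.4,-27.7,2,0,0,-1.04,1,28.4,-27.7,2,0,0,-1.04,1,28.4,-27.7,2,0,0,-1.04,1,28.4,-27.7,2,0,0,-1.04])

```text
time: 0.52
position: [0.3888, 0.4306, 0.2163]
tool_rot: [0.49, 0.872, -0.0, -0.0]
ft_force: [0.3, 0.8, 0.6]
grip_width: 0.0871
grip_force: 0.0
```

Emit:
send_rows(moves=[1,13.4,-13.0,1,0,0,-0.415,1,13.4,-13.0,1,0,0,-0.415,1,13.4,-13.0,1,0,0,-0.415,1,13.4,-13.0,1,0,0,-0.415,1,13.4,-13.0,1,0,0,-0.415])

```text
time: 0.93
position: [0.5258, 0.2984, 0.2266]
tool_rot: [0.659, 0.753, 0.0, 0.001]
ft_force: [0.1, 0.3, -0.3]
grip_width: 0.0873
grip_force: 0.0
```

```bash
python3 - <<'E'
from h import *; from rig import monitor,cams; import pickle
o=monitor.get_obs(); c=cams.camera("wrist"); pickle.dump((c,o),open("w1.pkl","wb"))
cv2.imwrite("pics/w1.png",c["pixels"]); print(o["position"],o["tool_rot"],c["hand_eye"],c["fovy"])
p=pts(mask(c,(18,120,90),(35,255,255))); print(len(p),p.mean(0),ray(c,p.mean(0),.075,o))
s=cams.camera("side"); pickle.dump(s,open("s1.pkl","wb")); p=pts(mask(s,(18,120,90),(35,255,255))); print(len(p))
cv2.imwrite("pics/s1.png",s["pixels"])
E
```

```text
[0.525844   0.2984076  0.22661407] [6.58576676e-01 7.52512575e-01 2.42732168e-04 1.23576141e-03] [[ 5.64856715e-04 -9.57751027e-01 -2.87598074e-01  7.98598962e-02]
 [ 9.99999827e-01  5.88499235e-04  4.24505756e-06  9.43026792e-04]
 [ 1.65185538e-04 -2.87598026e-01  9.57751193e-01 -1.77198365e-01]
 [ 0.00000000e+00  0.00000000e+00  0.00000000e+00  1.00000000e+00]] 59.911396633352226
2409 [415.14653383 317.09879618] [[0.62228446 0.22291138 0.075     ]]
63
```

View pics/w1.png

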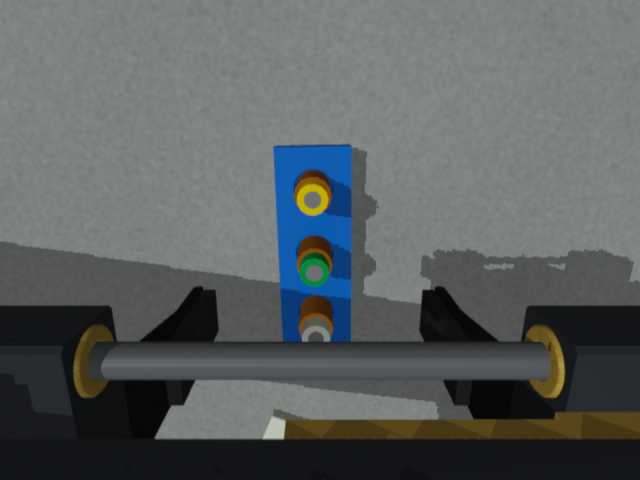

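The wrist view shows the yellow cap's septum at (313,200), green at (315,271) and white at (316,333). The fingers close across the rack as planned.

```bash
python3 - <<'E'
from h import *; import pickle
c,o=pickle.load(open("w1.pkl","rb"))
p=pts(mask(c,(20,150,90),(35,255,255),(285,150,340,230))); q,r=cv2.minEnclosingCircle(p.astype(np.float32)); print(q,r)
P=ray(c,[(313,200),(315,271),(316,333)],.078,o); print(P)
m=pts(mask(c,(100,150,40),(125,255,255),(260,140,360,340))); w=ray(c,m,.025,o)[:,:2].astype(np.float32); print(cv2.minAreaRect(w))
d=P[0]-P[1]; print(np.degrees(np.arctan2(d[1],d[0])),np.linalg.norm(d))
print("tool y deg",np.degrees(np.arctan2(*R.from_quat(o["tool_rot"]).apply([0,1,0])[[1,0]])))
s=pickle.load(open("s1.pkl","rb")); print(cv2.connectedComponentsWithStats(mask(s,(0,150,80),(8,255,255)))[2:])
E
```

```text
(312.0, 197.0735321044922) 17.190366744995117
[[0.52052362 0.31436397 0.078     ]
 [0.52994551 0.25502124 0.078     ]
 [0.53837555 0.19776274 0.078     ]]
((0.5288041830062866, 0.2569926381111145), (0.06961318850517273, 0.19410082697868347), 8.684898376464844)
99.02158582982838 0.06008603420599247
tool y deg 7.6171841635199735
(array([[     0,      0,    640,    480, 307185],
       [   322,    223,      6,      4,     15]], dtype=int32), array([[319.49975096, 239.50074385],
       [324.6       , 224.26666667]]))
```

```bash
python3 - <<'E'
from h import *; from rig import monitor,cams; import pickle
np.set_printoptions(precision=4,suppress=True)
o=monitor.get_obs(); c=cams.camera("wrist"); pickle.dump((c,o),open("w2.pkl","wb"))
print(o["position"],o["joint_velocities"])
def dep(c,uv,o=None):
    u,v=map(int,uv); z=np.median(c["range_z"][v-2:v+3,u-2:u+3]); r,t=pose(c,o); return r@(np.linalg.inv(K(c))@[u,v,1]*z)+t
def cap(c,roi,o=None):
    p=pts(mask(c,(20,130,80),(35,255,255),roi)); q,r=cv2.minEnclosingCircle(p.astype(np.float32)); print(q,r,ray(c,q,.078,o)); return q
q=cap(c,(280,150,350,240),o); print(dep(c,(313,200),o))
s=cams.camera("scene"); q=cap(s,(320,165,365,230)); print(dep(s,q)); pickle.dump(s,open("sc2.pkl","wb"))
d=pickle.load(open("s1.pkl","rb")); q=cap(d,None)
# table checks: depth of table in each
print(dep(c,(150,150),o),dep(s,(300,215)),dep(s,(200,250)))
E
```

```text
[0.5253 0.2991 0.2264] [ 0.0668 -0.0116  0.0448  0.0458  0.0195  0.0237]
(312.6529846191406, 198.34384155273438) 17.293968200683594 [[0.5194 0.3164 0.078 ]]
[0.5199 0.315  0.0771]
(348.0, 177.0) 3.6056511402130127 [[0.5199 0.3048 0.078 ]]
[0.519  0.3067 0.0755]
(280.0, 303.5) 4.609872341156006 [[0.5105 0.3212 0.078 ]]
[ 0.361   0.327  -0.0014] [ 0.4231  0.1284 -0.0001] [ 0.1987 -0.1582 -0.001 ]
```

Emit:
send_rows(moves=[1,-0.3,1.5,-4,0,0,0.02,1,-0.3,1.5,-8,0,0,0.02,1,-0.3,1.5,-9,0,0,0.02,1,-0.3,1.5,-9,0,0,0.02,1,-0.3,1.5,-9,0,0,0.02])

```text
time: 1.55
position: [0.5184, 0.318, 0.1368]
tool_rot: [0.648, 0.761, -0.0, -0.0]
ft_force: [-0.4, 0.2, 0.0]
grip_width: 0.0871
grip_force: 0.0
```

```bash
python3 - <<'E'
from h import *; from rig import monitor,cams; import pickle
np.set_printoptions(precision=4,suppress=True)
o=monitor.get_obs(); c=cams.camera("wrist"); pickle.dump((c,o),open("w3.pkl","wb"))
print(o["position"],o["joint_velocities"]); cv2.imwrite("pics/w3.png",c["pixels"])
p=pts(mask(c,(20,130,80),(35,255,255))); print(len(p),p.min(0),p.max(0)); q,r=cv2.minEnclosingCircle(p.astype(np.float32)); print(q,r,ray(c,q,.078,o))
E
```

```text
[0.5184 0.318  0.1368] [-0.0097 -0.0392 -0.0431  0.0008 -0.0063 -0.0019]
5927 [ 73. 234.] [639. 437.]
(356.5, 397.5) 284.9781494140625 [[0.5602 0.2241 0.078 ]]
```

View pics/w3.png

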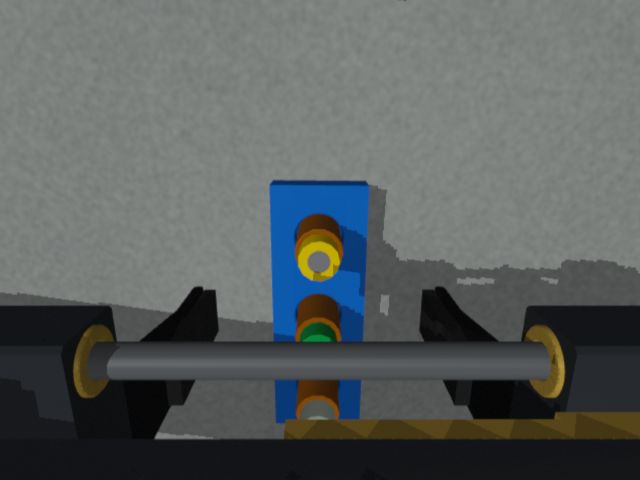

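The septum is at (319,261), midway between the fingers in columns.

```bash
python3 - <<'E'
from h import *; import pickle
c,o=pickle.load(open("w3.pkl","rb"))
p=ray(c,(319,261),.078,o)[0]; r=R.from_quat(o["tool_rot"]); print(p, r.inv().apply(p-o["position"]))
print(proj(c,o["position"]+r.apply([[0,0,.0586],[0,0,.014]]),o))
E
```

```text
[0.52009455 0.31520345 0.078     ] [-0.00298864  0.00126018  0.05884512]
[[316.89555914 256.40955766]
 [316.54261073 285.327954  ]]
```

Emit:
send_rows(moves=[1,0,-0.1,-3,0,0,0,1,0,-0.1,-6,0,0,0,1,0,-0.1,-8,0,0,0,1,0,-0.1,-9,0,0,0,1,0,-0.1,-9,0,0,0])

```text
time: 2.02
position: [0.5191, 0.3161, 0.0464]
tool_rot: [0.649, 0.761, -0.0, -0.0]
ft_force: [-0.8, -0.1, -0.3]
grip_width: 0.087
grip_force: 0.0
```

Emit:
send_rows(moves=[0,0,0,0,0,0,0,0,0,0,0,0,0,0,0,0,0,0,0,0,0,0,0,0,0,0,0,0,0,0,0,0,0,0,0], grip_force=12)

```text
time: 2.43
position: [0.5198, 0.3164, 0.0477]
tool_rot: [0.649, 0.761, 0.001, 0.0]
ft_force: [-0.0, -0.1, -1.5]
grip_width: 0.0613
grip_force: 0.0
```

Emit:
send_rows(moves=[0,0,0,0,0,0,0,0,0,0,0,0,0,0,0,0,0,0,0,0,0,0,0,0,0,0,0,0,0,0,0,0,0,0,0])

```text
time: 2.85
position: [0.5191, 0.3161, 0.0466]
tool_rot: [0.649, 0.761, -0.0, -0.0]
ft_force: [0.2, 0.2, -0.6]
grip_width: 0.0283
grip_force: 0.0
```

```bash
python3 - <<'E'
from h import *; from rig import monitor,cams; import pickle
o=monitor.get_obs(); c=cams.camera("wrist"); pickle.dump((c,o),open("w4.pkl","wb")); s=cams.camera("scene")
print(o["grip_width"],o["grip_force"],o["ft_force"])
cv2.imwrite("pics/w4.png",np.vstack([c["pixels"],cv2.resize(s["pixels"][150:230,290:397],(640,480))])[::1,::1][120:720])
E
```

```text
0.028262358526029343 0.0 [ 0.22113551  0.16546084 -0.57015391]
```

View pics/w4.png

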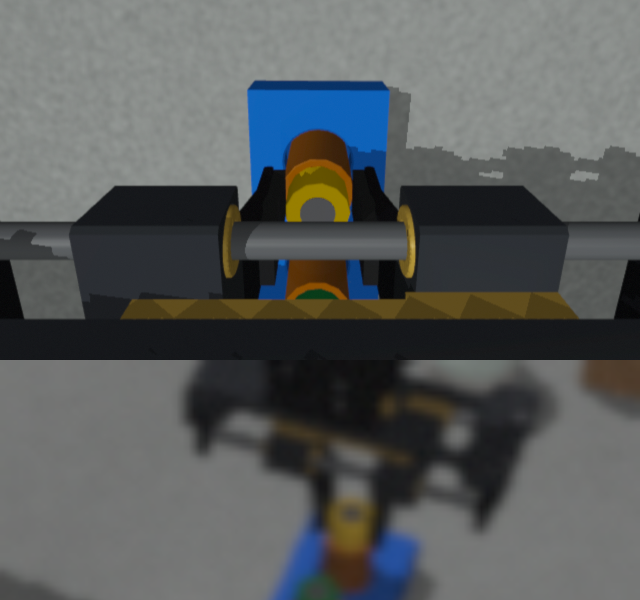

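The wrist view has the cap's septum at (318,331) between the fingers. The scene crop suggests the fingers may be off towards +y. I'll check the numbers before closing further.

```bash
python3 - <<'E'
from h import *; import pickle
np.set_printoptions(precision=4,suppress=True)
c,o=pickle.load(open("w4.pkl","rb")); r=R.from_quat(o["tool_rot"])
P=ray(c,(318,331),.078,o)[0]; print(P,r.inv().apply(P-o["position"]))
rr,t=pose(c,o); z=c["range_z"]
for u,v in((318,331),(318,318),(318,290),(268,340),(372,340),(272,370),(270,400),(372,400)):
    X=rr@(np.linalg.inv(K(c))@[u,v,1]*z[v,u])+t; print((u,v),z[v,u],X,r.inv().apply(X-o["position"]))
E
```

```text
[0.5199 0.316  0.078 ] [-0.0003  0.0008 -0.0314]
(318, 331) 0.16368514 [0.52   0.3155 0.0771] [-0.0008  0.0008 -0.0305]
(318, 318) 0.16202092 [0.5191 0.3211 0.0771] [ 0.0049  0.0008 -0.0305]
(318, 290) 0.17314425 [0.5181 0.327  0.0637] [ 0.0109  0.0008 -0.0171]
(268, 340) 0.13468228 [0.5023 0.3243 0.1039] [ 0.0107 -0.0154 -0.0573]
(372, 340) 0.13523361 [0.5356 0.3293 0.1034] [ 0.0105  0.0184 -0.0568]
(272, 370) 0.08530065 [0.5059 0.3446 0.1496] [ 0.0302 -0.0085 -0.103 ]
(270, 400) 0.13381793 [0.5058 0.3066 0.1102] [-0.0073 -0.0146 -0.0636]
(372, 400) 0.13422391 [0.5383 0.3115 0.1099] [-0.0076  0.0182 -0.0633]
```

Emit:
send_rows(moves=[0,0,0,0,0,0,0,0,0,0,0,0,0,0,0,0,0,0,0,0,0])

```text
time: 3.2
position: [0.5191, 0.3161, 0.0466]
tool_rot: [0.649, 0.761, -0.0, -0.0]
ft_force: [0.1, -0.6, -0.1]
grip_width: 0.0255
grip_force: 12.0
```

Emit:
send_rows(moves=[0,0,0,0.4,0,0,0,0,0,0,0.8,0,0,0,0,0,0,1.2,0,0,0,0,0,0,1.2,0,0,0], grip_force=15)

```text
time: 3.53
position: [0.5199, 0.3164, 0.0598]
tool_rot: [0.649, 0.761, 0.001, 0.001]
ft_force: [0.0, 0.1, -0.3]
grip_width: 0.0255
grip_force: 15.0
```

```bash
python3 - <<'E'
from h import *; from rig import monitor,cams; import pickle
np.set_printoptions(precision=4,suppress=True)
o=monitor.get_obs(); c=cams.camera("wrist"); r=R.from_quat(o["tool_rot"]); rr,t=pose(c,o); z=c["range_z"]
m=mask(c,(20,130,80),(35,255,255),(270,280,366,345)); p=pts(m); print(p.min(0),p.max(0),o["position"],o["grip_width"],o["ft_force"])
for u,v in((318,331),(318,318)):
    X=rr@(np.linalg.inv(K(c))@[u,v,1]*z[v,u])+t; print((u,v),X,r.inv().apply(X-o["position"]))
cv2.imwrite("pics/w5.png",c["pixels"])
c0,_=pickle.load(open("w4.pkl","rb")); p=pts(mask(c0,(20,130,80),(35,255,255),(270,280,366,345)));print(p.min(0),p.max(0))
E
```

```text
[287. 286.] [350. 341.] [0.5199 0.3164 0.0598] 0.025485471230006308 [ 0.0127  0.0608 -0.2957]
(318, 331) [0.5207 0.3161 0.091 ] [-0.0004  0.0008 -0.0311]
(318, 318) [0.5198 0.3216 0.0907] [ 0.0051  0.0008 -0.0309]
[286. 286.] [349. 341.]
```

View pics/w5.png

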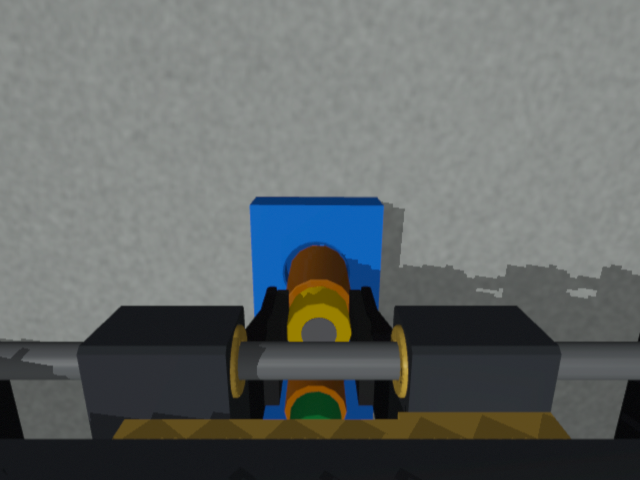

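The bottle rises with the fingers, upright: cap at (319,330) and unchanged relative to the tool. I'll go up and over for a look at the stage and collar.

Emit:
send_rows(moves=[0,0,0,3,0,0,0,0,0,0,7,0,0,0,0,0,0,11,0,0,0,0,0.5,-3,14,0,0,0,0,1,-6,17,0,0,0], grip_force=20)

```text
time: 4.0
position: [0.5288, 0.2582, 0.2293]
tool_rot: [0.648, 0.762, 0.001, 0.001]
ft_force: [1.2, 0.2, -1.0]
grip_width: 0.0254
grip_force: 20.0
```

Emit:
send_rows(moves=[0,0.5,-4,1,0,0,0,0,1,-8,2,0,0,0,0,1.5,-12,3,0,0,0,0,2,-16,5,0,0,0,0,3,-20,5.5,0,0,0])

```text
time: 4.42
position: [0.5582, 0.0592, 0.2841]
tool_rot: [0.649, 0.761, 0.001, 0.001]
ft_force: [0.9, -0.0, -0.2]
grip_width: 0.0253
grip_force: 20.0
```

Emit:
send_rows(moves=[0,0.5,-4,0,0,0,0,0,1,-8,0,0,0,0,0,1,-12,0,0,0,0,0,1,-13,0,0,0,0,0,1,-13,0,0,0,0])

```text
time: 4.83
position: [0.5681, -0.0727, 0.2815]
tool_rot: [0.651, 0.759, -0.0, 0.0]
ft_force: [0.6, 1.1, -1.2]
grip_width: 0.0255
grip_force: 20.0
```

```bash
python3 - <<'E'
from h import *; from rig import monitor,cams; import pickle
o=monitor.get_obs(); c=cams.camera("wrist"); pickle.dump((c,o),open("w6.pkl","wb"))
print(o["position"],o["grip_width"],o["joint_velocities"]); cv2.imwrite("pics/w6.png",c["pixels"])
E
```

```text
[ 0.56811113 -0.07271986  0.28147877] 0.025469947077577028 [ 0.06950105 -0.01166882  0.02289417  0.04546931  0.01170592  0.02937293]
```

View pics/w6.png

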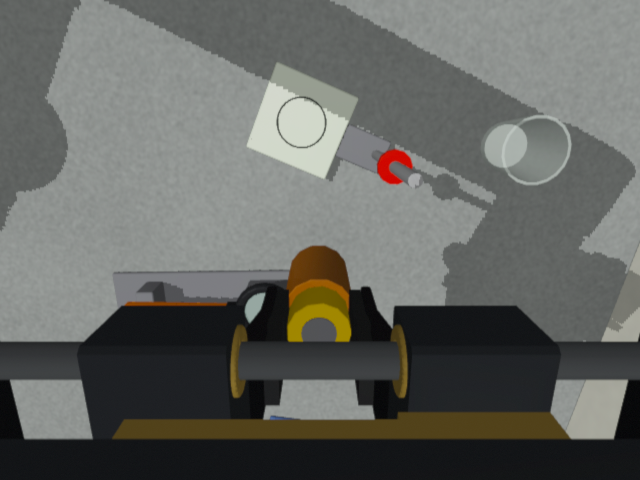

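The wrist view shows the circle centred at (301,122), the red collar at (395,167), the post top at (415,180) and the beaker around (525,150). The bottle is held upright.

```bash
cat > m.py <<'E'
from h import *; import pickle
np.set_printoptions(precision=4,suppress=True)
c,o=pickle.load(open("w6.pkl","rb"))
g=cv2.cvtColor(c["pixels"],cv2.COLOR_BGR2GRAY)
m=np.zeros_like(g); m[85:160,265:340]=(g[85:160,265:340]<70)*255
p=pts(m); e=cv2.fitEllipse(p.astype(np.float32)) ; print("circle",len(p),e)
S=ray(c,e[0],.015,o)[0]; print("spot",S)
hsv=cv2.cvtColor(c["pixels"],cv2.COLOR_BGR2HSV)
w=((hsv[...,1]<60)&(hsv[...,2]>120)).astype(np.uint8)*255; w[:55]=0; w[185:]=0; w[:,:235]=0; w[:,365:]=0
k=cv2.connectedComponentsWithStats(cv2.morphologyEx(w,cv2.MORPH_OPEN,np.ones((3,3))))
r=cv2.minAreaRect(ray(c,pts(k[1]==1+k[2][1:,4].argmax()),.015,o)[:,:2].astype(np.float32)); print("plate",r)
p=pts(mask(c,(0,150,80),(8,255,255))); q,rad=cv2.minEnclosingCircle(p.astype(np.float32)); print("red",q,rad,p.mean(0))
T=ray(c,(415,180),.2,o)[0]; print("post top",T,np.linalg.norm((T-S)[:2]))
d=(T-S)[:2]; d/=np.linalg.norm(d); A=S[:2]+.085*d; print("axis",A,np.degrees(np.arctan2(d[1],d[0])))
# collar height: point on the post axis nearest the ray through the collar
for z in np.arange(.115,.175,.005): print(round(z,3),proj(c,[T[0],T[1],z],o),proj(c,[A[0],A[1],z],o),ray(c,q,z,o)[0,:2]-T[:2])
zz=c["range_z"]; rr,t=pose(c,o); f=p.astype(int); D=zz[f[:,1],f[:,0]]
X=(np.c_[p,np.ones(len(p))]@np.linalg.inv(K(c)).T*D[:,None])@rr.T+t; print(np.percentile(X[:,2],[2,10,25,50,75,90,98]), np.median(X,0))
E
python3 m.py
```

```text
Traceback (most recent call last):
  File "m.py", line 6, in <module>
    p=pts(m); e=cv2.fitEllipse(p.astype(np.float32)) ; print("circle",len(p),e)
                ~~~~~~~~~~~~~~^^^^^^^^^^^^^^^^^^^^^^
cv2.error: OpenCV(4.12.0) /io/opencv/modules/imgproc/src/shapedescr.cpp:361: error: (-201:Incorrect size of input array) There should be at least 5 points to fit the ellipse in function 'fitEllipseNoDirect'
```

```bash
sed -i 's/m\[85:160,265:340\]=.*/b=cv2.blackhat(g,5,None) if 0 else cv2.morphologyEx(g,cv2.MORPH_BLACKHAT,np.ones((7,7))); m[93:151,273:330]=(b[93:151,273:330]>40)*255/' m.py; python3 m.py
```

```text
circle 278 ((301.0740966796875, 121.86014556884766), (48.508235931396484, 50.221824645996094), 168.90647888183594)
spot [ 0.5399 -0.0014  0.015 ]
plate ((0.5380474328994751, -0.005710765719413757), (0.13775044679641724, 0.11948301643133163), 8.802146911621094)
red (394.3403625488281, 166.3623809814453) 17.663450241088867 [391.9079 164.8202]
post top [ 0.6218 -0.0216  0.2   ] 0.08436403472282028
axis [ 0.6224 -0.0218] -13.901697475100526
0.115 [[391.9409 164.8338]] [[392.6444 165.1377]] [ 0.0022 -0.0009]
0.12 [[392.9873 165.522 ]] [[393.7005 165.8301]] [ 0.0012 -0.0005]
0.125 [[394.0639 166.2301]] [[394.7873 166.5425]] [ 0.0002 -0.0001]
0.13 [[395.1722 166.959 ]] [[395.906  167.2759]] [-0.0007  0.0004]
0.135 [[396.3137 167.7098]] [[397.0582 168.0312]] [-0.0017  0.0008]
0.14 [[397.4897 168.4832]] [[398.2452 168.8094]] [-0.0027  0.0012]
0.145 [[398.7019 169.2805]] [[399.4687 169.6115]] [-0.0037  0.0016]
0.15 [[399.952  170.1027]] [[400.7305 170.4387]] [-0.0046  0.002 ]
0.155 [[401.2418 170.951 ]] [[402.0324 171.2922]] [-0.0056  0.0025]
0.16 [[402.5732 171.8267]] [[403.3762 172.1731]] [-0.0066  0.0029]
0.165 [[403.9482 172.7311]] [[404.7641 173.083 ]] [-0.0076  0.0033]
0.17 [[405.3691 173.6657]] [[406.1983 174.0232]] [-0.0085  0.0037]
[0.1234 0.1246 0.1252 0.1257 0.1262 0.1268 0.1274] [ 0.6187 -0.0187  0.1257]
```

Emit:
send_rows(moves=[0,-3,7.3,0,0,0,1.1,0,-3,7.3,0,0,0,1.1,0,-3,7.3,0,0,0,1.1,0,-3,7.3,0,0,0,1.1,0,-3,7.3,0,0,0,1.1])

```text
time: 5.3
position: [0.5371, 0.007, 0.2819]
tool_rot: [0.379, 0.925, 0.0, -0.0]
ft_force: [0.5, -0.1, 0.3]
grip_width: 0.0254
grip_force: 20.0
```

Emit:
send_rows(moves=[0,0,0,0,0,0,0.5,0,0,0,0,0,0,0.5,0,0,0,0,0,0,0.5,0,0,0,0,0,0,0.5,0,0,0,0,0,0,0.5])

```text
time: 5.72
position: [0.5375, 0.006, 0.2817]
tool_rot: [0.141, 0.99, 0.0, -0.0]
ft_force: [-0.4, 0.3, -1.0]
grip_width: 0.0254
grip_force: 20.0
```

Emit:
send_rows(moves=[0,0.25,-0.7,-4,0,0,0,0,0.25,-0.7,-8,0,0,0,0,0.25,-0.7,-12,0,0,0,0,0.25,-0.7,-16,0,0,0,0,0.25,-0.7,-18,0,0,0])

```text
time: 6.13
position: [0.5374, -0.0012, 0.0978]
tool_rot: [0.144, 0.989, 0.001, -0.004]
ft_force: [-0.8, 0.6, -0.5]
grip_width: 0.0252
grip_force: 20.0
```

Emit:
send_rows(moves=[0,0,0,0,0,0,0,0,0,0,0,0,0,0])

```text
time: 6.3
position: [0.54, -0.0022, 0.1011]
tool_rot: [0.144, 0.99, 0.0, -0.001]
ft_force: [0.3, 0.5, 0.2]
grip_width: 0.0253
grip_force: 20.0
```

```bash
python3 - <<'E'
from h import *; from rig import monitor,cams; import pickle
np.set_printoptions(precision=4,suppress=True)
o=monitor.get_obs(); c=cams.camera("wrist"); pickle.dump((c,o),open("w7.pkl","wb"))
print(o["position"],o["tool_rot"],o["grip_width"],o["joint_velocities"],monitor.get_obs()["position"]); cv2.imwrite("pics/w7.png",c["pixels"])
print(proj(c,[[.5399,-.0014,.015]],o))
E
```

```text
[ 0.54   -0.0022  0.1011] [ 0.1438  0.9896  0.0003 -0.0014] 0.025310482832276705 [-0.0052 -0.0481 -0.0434 -0.0018  0.0003 -0.0112] [ 0.5415 -0.0027  0.1025]
[[317.9137 241.2337]]
```

View pics/w7.png

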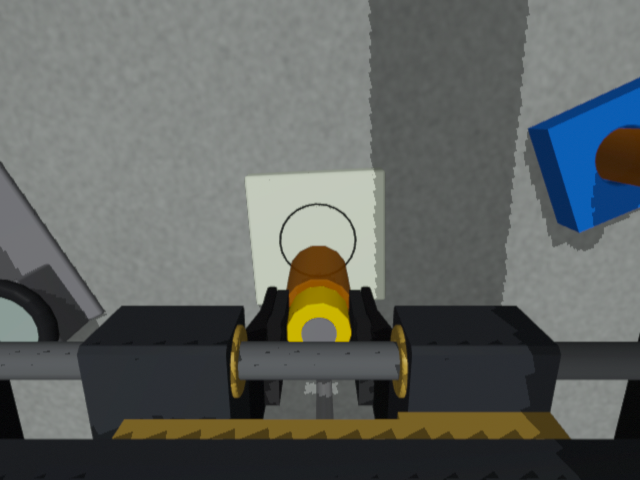

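The circle is centred at (318,240), where the earlier estimate predicted (318,241), and the bottle is above it. Lowering.

Emit:
send_rows(moves=[0,-0.1,0.1,-1.5,0,0,0,0,-0.1,0.1,-3,0,0,0,0,-0.1,0.1,-4,0,0,0,0,-0.1,0.1,-4.5,0,0,0,0,-0.1,0.1,-4.5,0,0,0])

```text
time: 6.77
position: [0.5401, -0.0024, 0.0571]
tool_rot: [0.144, 0.99, -0.0, 0.0]
ft_force: [-0.9, -0.3, -0.6]
grip_width: 0.0252
grip_force: 20.0
```

Emit:
send_rows(moves=[0,0,0,0,0,0,0,0,0,0,0,0,0,0,0,0,0,0,0,0,0])

```text
time: 7.02
position: [0.5404, -0.0027, 0.0576]
tool_rot: [0.143, 0.99, -0.0, 0.001]
ft_force: [-0.5, 0.2, 0.2]
grip_width: 0.025
grip_force: 20.0
```

Emit:
send_rows(moves=[0,0,0,-0.15,0,0,0,0,0,0,-0.3,0,0,0,0,0,0,-0.45,0,0,0,0,0,0,-0.45,0,0,0,0,0,0,-0.45,0,0,0])

```text
time: 7.43
position: [0.5396, -0.0025, 0.052]
tool_rot: [0.143, 0.99, 0.0, -0.0]
ft_force: [-0.9, 0.5, -0.5]
grip_width: 0.0252
grip_force: 20.0
```

Emit:
send_rows(moves=[0,0,0,-0.1,0,0,0,0,0,0,-0.1,0,0,0,0,0,0,-0.1,0,0,0])

```text
time: 7.68
position: [0.5399, -0.0026, 0.0515]
tool_rot: [0.143, 0.99, -0.0, 0.0]
ft_force: [-0.7, 0.2, 1.7]
grip_width: 0.0257
grip_force: 20.0
```

Emit:
send_rows(moves=[0,0,0,-0.1,0,0,0,0,0,0,-0.1,0,0,0,0,0,0,-0.1,0,0,0])

```text
time: 7.93
position: [0.54, -0.0027, 0.0514]
tool_rot: [0.143, 0.99, -0.0, 0.001]
ft_force: [-1.7, -0.2, 8.8]
grip_width: 0.025
grip_force: 20.0
```

On the stage (8.8 N). I'll ease off and release.

Emit:
send_rows(moves=[0,0,0,0.1,0,0,0,0,0,0,0.1,0,0,0,0.35,0,0,0.1,0,0,0,0.5,0,0,0.1,0,0,0,0.7,0,0,0.1,0,0,0])

```text
time: 8.35
position: [0.5395, -0.0024, 0.0509]
tool_rot: [0.143, 0.99, 0.0, -0.0]
ft_force: [-0.0, -0.4, -0.7]
grip_width: 0.0367
grip_force: 0.0
```

Emit:
send_rows(moves=[1,0,0,0,0,0,0,1,0,0,0,0,0,0,1,0,0,0,0,0,0,1,0,0,0,0,0,0,1,0,0,0,0,0,0])

```text
time: 8.77
position: [0.5397, -0.0025, 0.0512]
tool_rot: [0.143, 0.99, -0.0, -0.0]
ft_force: [-0.6, -0.7, 0.5]
grip_width: 0.0691
grip_force: 0.0
```

Emit:
send_rows(moves=[1,0,0,2,0,0,0,1,0,0,5,0,0,0,1,0,0,9,0,0,0,1,0,0,13,0,0,0,1,0,0,17,0,0,0])

```text
time: 9.18
position: [0.5391, -0.0024, 0.2227]
tool_rot: [0.143, 0.99, 0.0, -0.001]
ft_force: [1.6, -0.2, -1.1]
grip_width: 0.0866
grip_force: 0.0
```

```bash
python3 - <<'E'
from h import *; from rig import monitor,cams; import pickle
np.set_printoptions(precision=4,suppress=True)
o=monitor.get_obs(); c=cams.camera("wrist"); pickle.dump((c,o),open("w8.pkl","wb"))
print(o["position"],o["grip_width"]); cv2.imwrite("pics/w8.png",c["pixels"])
p=pts(mask(c,(20,130,80),(35,255,255),(270,200,366,345))); q,r=cv2.minEnclosingCircle(p.astype(np.float32)); print(q,r,ray(c,q,.083,o),c["range_z"][int(q[1]),int(q[0])])
E
```

```text
[ 0.5391 -0.0024  0.2227] 0.08658036290616929
(318.393798828125, 223.18141174316406) 18.00827407836914 [[ 0.5403 -0.0018  0.083 ]] 0.32722127
```

View pics/w8.png

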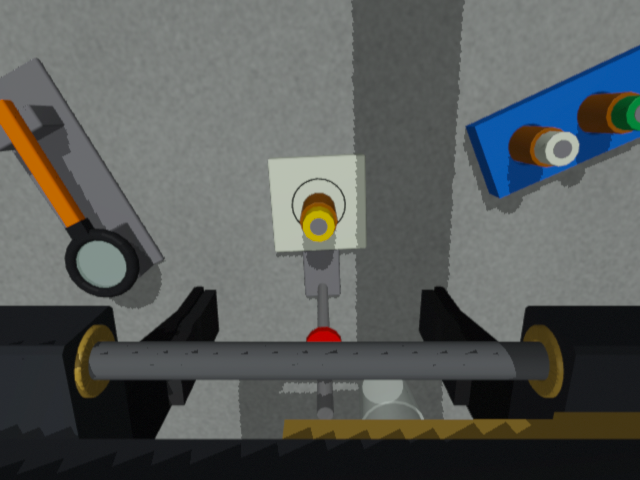

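The bottle stands upright in the circle, with its cap at (318,226). The loupe lens is at (102,263), its handle runs up-left to (5,105), and the collar is at (324,336).

```bash
python3 - <<'E'
from h import *; import pickle
np.set_printoptions(precision=4,suppress=True)
c,o=pickle.load(open("w8.pkl","rb"))
p=pts(mask(c,(5,150,80),(17,255,255),(0,80,110,240))); w=ray(c,p,.052,o)[:,:2].astype(np.float32); l=cv2.fitLine(w,2,0,.01,.01).ravel(); print(len(p),l,np.degrees(np.arctan2(l[1],l[0])))
g=cv2.cvtColor(c["pixels"],cv2.COLOR_BGR2GRAY); m=mask(c,(0,0,110),(180,60,255),(75,235,130,292)); k=cv2.connectedComponentsWithStats(m); i=1+k[2][1:,4].argmax(); print(k[2][i],k[3][i],ray(c,k[3][i],.050,o))
print("cap",ray(c,(318,227),.083,o))
E
```

```text
2968 [ 0.9919  0.1268  0.4346 -0.2113] 7.2848625
[  77  241   49   46 1759] [100.9852 263.6191] [[ 0.529  -0.2005  0.05  ]]
cap [[ 0.5432 -0.0029  0.083 ]]
```

Emit:
send_rows(moves=[1,-1.5,-4,0,0,0,0.1,1,-3,-8,0,0,0,0.2,1,-4.5,-12,-1,0,0,0.3,1,-6,-16,-3,0,0,0.41,1,-7.4,-20,-5,0,0,0.41])

```text
time: 9.65
position: [0.4701, -0.191, 0.1781]
tool_rot: [-0.063, 0.998, -0.001, 0.001]
ft_force: [0.5, -0.4, -0.7]
grip_width: 0.0871
grip_force: 0.0
```

Emit:
send_rows(moves=[1,0,-0.5,-2,0,0,0,1,0,-0.5,-2,0,0,0,1,0,-0.5,-2,0,0,0])

```text
time: 9.9
position: [0.4694, -0.194, 0.1569]
tool_rot: [-0.06, 0.998, 0.001, -0.001]
ft_force: [0.2, -1.1, -0.1]
grip_width: 0.0872
grip_force: 0.0
```

```bash
python3 - <<'E'
from h import *; from rig import monitor,cams; import pickle
np.set_printoptions(precision=4,suppress=True)
o=monitor.get_obs(); c=cams.camera("wrist"); pickle.dump((c,o),open("w9.pkl","wb"))
r=R.from_quat(o["tool_rot"]); print(o["position"],o["tool_rot"],r.apply([0,1,0]),o["joint_velocities"],o["q"])
p=pts(mask(c,(5,150,80),(17,255,255),(220,0,420,330))); w=ray(c,p,.052,o)[:,:2].astype(np.float32); l=cv2.fitLine(w,2,0,.01,.01).ravel(); print(len(p),l,np.degrees(np.arctan2(l[1],l[0])),p.min(0),p.max(0))
e=w[np.argmin(w@l[:2])]; print("handle end",e, "y at grip", l[3]+(.4645-l[2])*l[1]/l[0])
E
```

```text
[ 0.4694 -0.194   0.1569] [-0.0602  0.9982  0.0012 -0.0012] [-0.1202  0.9927  0.0025] [ 0.037  -0.0321 -0.0239 -0.0006  0.0046 -0.0029] [-0.6125  0.4432  1.7723  0.0005  0.9294 -2.3041]
3391 [ 0.9907  0.1362  0.4312 -0.2162] 7.826042 [278.  94.] [303. 256.]
handle end [ 0.3804 -0.2279] y at grip -0.21159998
```

Emit:
send_rows(moves=[1,-0.5,-1.7,-1,0,0,0.01,1,-0.5,-1.7,-4,0,0,0.01,1,-0.5,-1.7,-7,0,0,0.01,1,-0.5,-1.7,-10,0,0,0.01,1,-0.5,-1.7,-11.4,0,0,0.01])

```text
time: 10.37
position: [0.4655, -0.2094, 0.0424]
tool_rot: [-0.067, 0.998, 0.001, -0.001]
ft_force: [-0.6, 0.1, -0.4]
grip_width: 0.0872
grip_force: 0.0
```

Emit:
send_rows(moves=[1,0,0,0,0,0,0,1,0,0,0,0,0,0])

```text
time: 10.53
position: [0.4663, -0.2103, 0.0443]
tool_rot: [-0.067, 0.998, -0.0, 0.0]
ft_force: [0.4, -0.2, 0.6]
grip_width: 0.087
grip_force: 0.0
```

```bash
python3 - <<'E'
from h import *; from rig import monitor,cams; import pickle
np.set_printoptions(precision=4,suppress=True)
o=monitor.get_obs(); c=cams.camera("wrist"); pickle.dump((c,o),open("w10.pkl","wb"))
r=R.from_quat(o["tool_rot"]); print(o["position"],r.apply([0,1,0]))
p=pts(mask(c,(5,150,80),(17,255,255),(220,0,420,330))); w=ray(c,p,.052,o); l=cv2.fitLine(w[:,:2].astype(np.float32),2,0,.01,.01).ravel(); print(len(p),l,np.degrees(np.arctan2(l[1],l[0])),p.min(0),p.max(0))
print("y at grip", l[3]+(o["position"][0]-l[2])*l[1]/l[0]); t=r.inv().apply(w-o["position"]); print(t.min(0),t.max(0),t.mean(0))
E
```

```text
[ 0.4663 -0.2103  0.0443] [-0.1341  0.991  -0.0002]
7847 [ 0.9907  0.1362  0.4259 -0.2171] 7.829201 [296.  91.] [330. 329.]
y at grip -0.21158471110875474
[-0.0139 -0.0083 -0.0077] [ 0.0877  0.0056 -0.0077] [ 0.0409 -0.0013 -0.0077]
```

Emit:
send_rows(moves=[1,0,-0.1,-0.3,0,0,0,0,0,-0.1,-0.3,0,0,0,0,0,-0.1,-0.3,0,0,0,0,0,-0.1,-0.3,0,0,0,0,0,-0.1,-0.3,0,0,0], grip_force=30)

```text
time: 11.0
position: [0.4656, -0.2125, 0.0413]
tool_rot: [-0.066, 0.998, -0.0, 0.0]
ft_force: [0.7, -0.1, 0.2]
grip_width: 0.0677
grip_force: 0.0
```

Emit:
send_rows(moves=[0,0,0,0,0,0,0,0,0,0,0,0,0,0,0,0,0,0,0,0,0,0,0,0,0,0,0,0,0,0,0,0,0,0,0])

```text
time: 11.42
position: [0.4654, -0.2123, 0.0407]
tool_rot: [-0.066, 0.998, 0.0, -0.0]
ft_force: [-0.1, 0.3, -0.0]
grip_width: 0.0349
grip_force: 0.0
```

Emit:
send_rows(moves=[0,0,0,0,0,0,0,0,0,0,0,0,0,0,0,0,0,0,0,0,0,0,0,0,0,0,0,0,0,0,0,0,0,0,0])

```text
time: 11.83
position: [0.4654, -0.2123, 0.0407]
tool_rot: [-0.066, 0.998, 0.0, -0.0]
ft_force: [-0.4, -0.6, 0.5]
grip_width: 0.0034
grip_force: 0.0
```

Emit:
send_rows(moves=[0,0,0,0,0,0,0,0,0,0,0,0,0,0])

```text
time: 12.0
position: [0.4654, -0.2123, 0.0408]
tool_rot: [-0.066, 0.998, 0.0, -0.0]
ft_force: [-0.6, -0.2, 0.2]
grip_width: 0.0006
grip_force: 0.0
```

```bash
python3 - <<'E'
from h import *; from rig import monitor,cams,robot; import pickle
np.set_printoptions(precision=4,suppress=True)
print(robot.finger_overhang,[a for a in dir(robot) if a[0]!='_'])
o=monitor.get_obs(); c=cams.camera("wrist"); pickle.dump((c,o),open("w11.pkl","wb")); print(o["grip_width"],o["grip_force"])
s=cams.camera("side")
cv2.imwrite("pics/w11.png",np.vstack([c["pixels"][150:450],cv2.resize(s["pixels"][190:280,330:522],(640,300))]))
E
```

```text
0.014 ['Unreachable', 'finger_overhang']
0.0006450880760844345 0.0
```

View pics/w11.png

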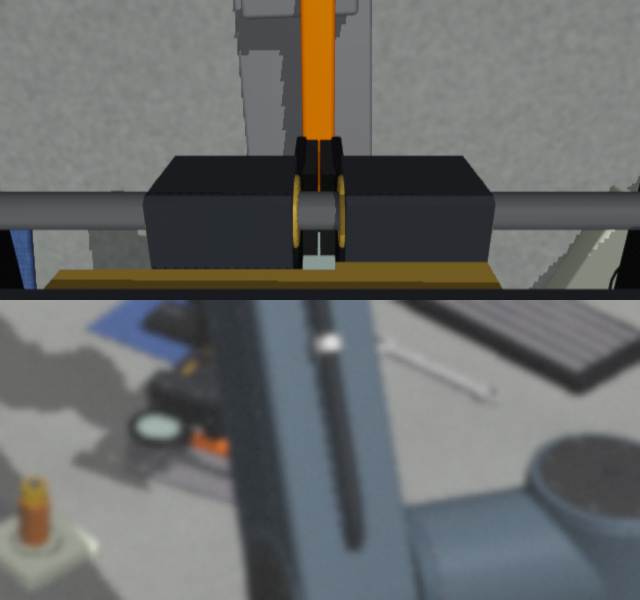

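The wrist view shows the fingers shut just above the orange handle, with the handle running on beneath them. So the real fingertips sit higher than expected, which also explains why the bottle was held by its cap. I'll measure the tips with depth.

```bash
python3 - <<'E'
from h import *; import pickle
np.set_printoptions(precision=4,suppress=True)
def dp(c,o,u,v):
    r,t=pose(c,o); X=r@(np.linalg.inv(K(c))@[u,v,1]*np.median(c["range_z"][v-1:v+2,u-1:u+2]))+t; return X,R.from_quat(o["tool_rot"]).inv().apply(X-o["position"])
c,o=pickle.load(open("w11.pkl","rb"))
for u,v in((318,180),(318,240),(318,270),(190,230),(303,292),(335,292),(303,310),(335,310),(303,400),(335,400)): print((u,v),*dp(c,o,u,v))
c,o=pickle.load(open("w3.pkl","rb")); print("open")
for u,v in((205,293),(212,293),(200,300),(212,310),(190,350),(428,293),(435,293),(440,300),(150,200)): print((u,v),*dp(c,o,u,v))
E
```

```text
(318, 180) [ 0.4119 -0.2188  0.0508] [ 0.0539  0.0006 -0.0101]
(318, 240) [ 0.4368 -0.2155  0.0506] [ 0.0288  0.0006 -0.0099]
(318, 270) [ 0.45   -0.2138  0.0508] [ 0.0154  0.0006 -0.01  ]
(190, 230) [ 0.4556 -0.2835 -0.0013] [ 0.0191 -0.0693  0.0421]
(303, 292) [ 0.4559 -0.2191  0.0624] [ 0.0103 -0.0055 -0.0217]
(335, 292) [ 0.4541 -0.2063  0.0626] [ 0.0104  0.0075 -0.0218]
(303, 310) [ 0.4558 -0.2185  0.0789] [ 0.0104 -0.0049 -0.0382]
(335, 310) [ 0.4544 -0.2068  0.0785] [ 0.0102  0.0069 -0.0377]
(303, 400) [ 0.4745 -0.2153  0.1049] [-0.0086 -0.0041 -0.0641]
(335, 400) [ 0.4702 -0.2057  0.1087] [-0.0056  0.0059 -0.068 ]
open
(205, 293) [0.4717 0.3211 0.1564] [ 0.0106 -0.0456 -0.0195]
(212, 293) [0.4745 0.3215 0.1561] [ 0.0105 -0.0428 -0.0192]
(200, 300) [0.4715 0.3211 0.1632] [ 0.0106 -0.0458 -0.0263]
(212, 310) [0.4757 0.3153 0.159 ] [ 0.0042 -0.0426 -0.0221]
(190, 350) [0.4878 0.3469 0.2377] [ 0.0334 -0.0257 -0.1008]
(428, 293) [0.5622 0.3357 0.1561] [ 0.0105  0.046  -0.0193]
(435, 293) [0.5648 0.3364 0.1568] [ 0.0108  0.0486 -0.02  ]
(440, 300) [0.565  0.3363 0.1633] [ 0.0107  0.0489 -0.0265]
(150, 200) [ 0.3882  0.3157 -0.0021] [ 0.0185 -0.1288  0.1391]
```

The visible tips end about 18 mm behind the reported TCP, so the tool must go roughly 31 mm lower. I'll open, lower and grip.

Emit:
send_rows(moves=[0.7,0,0,0.3,0,0,0,0.7,0,0,0.3,0,0,0,0.7,0,0,0.3,0,0,0,0.7,0,0,0.3,0,0,0,0.7,0,0,0.3,0,0,0])

```text
time: 12.52
position: [0.4654, -0.2123, 0.0438]
tool_rot: [-0.066, 0.998, -0.0, 0.0]
ft_force: [-0.9, 0.2, 0.4]
grip_width: 0.0263
grip_force: 0.0
```

Emit:
send_rows(moves=[0.7,0,0,0,0,0,0,0.7,0,0,0,0,0,0,0.7,0,0,0,0,0,0,0.7,0,0,0,0,0,0,0.7,0,0,0,0,0,0])

```text
time: 12.93
position: [0.4654, -0.2123, 0.0438]
tool_rot: [-0.066, 0.998, 0.0, -0.0]
ft_force: [-0.1, 0.1, -0.3]
grip_width: 0.0572
grip_force: 0.0
```

Emit:
send_rows(moves=[0.7,0,0.05,-0.7,0,0,0,0.7,0,0.05,-1.4,0,0,0,0.7,0,0.05,-2.2,0,0,0,0.7,0,0.05,-3,0,0,0,0.7,0,0.05,-3.3,0,0,0])

```text
time: 13.35
position: [0.4646, -0.2113, 0.0091]
tool_rot: [-0.066, 0.998, 0.001, -0.001]
ft_force: [-0.4, -0.4, -0.3]
grip_width: 0.061
grip_force: 0.0
```

Emit:
send_rows(moves=[0,0,0,0,0,0,0,0,0,0,0,0,0,0,0,0,0,0,0,0,0,0,0,0,0,0,0,0,0,0,0,0,0,0,0])

```text
time: 13.77
position: [0.4656, -0.212, 0.0111]
tool_rot: [-0.066, 0.998, -0.0, 0.0]
ft_force: [0.2, 0.7, -0.8]
grip_width: 0.0353
grip_force: 0.0
```

Emit:
send_rows(moves=[0,0,0,0,0,0,0,0,0,0,0,0,0,0,0,0,0,0,0,0,0,0,0,0,0,0,0,0,0,0,0,0,0,0,0])

```text
time: 14.18
position: [0.4655, -0.2119, 0.0109]
tool_rot: [-0.066, 0.998, -0.0, 0.0]
ft_force: [0.4, -0.1, 1.2]
grip_width: 0.0135
grip_force: 30.0
```

Gripped at 13.5 mm, which fits the 14 mm handle. Lifting and carrying over.

Emit:
send_rows(moves=[0,0,0,1,0,0,0,0,0,0,3,0,0,0,0,0,0,6,0,0,0,0,0,0,9,0,0,0,0,0,0,11.5,0,0,0], grip_force=40)

```text
time: 14.6
position: [0.4653, -0.2117, 0.1279]
tool_rot: [-0.066, 0.998, -0.0, 0.0]
ft_force: [0.2, -0.3, -0.7]
grip_width: 0.0136
grip_force: 40.0
```

Emit:
send_rows(moves=[0,0.2,2,0,0,0,0,0,0.4,5,0,0,0,0,0,0.6,8,0,0,0,0,0,0.8,11,0,0,0,0,0,1,14,0,0,0,0])

```text
time: 15.02
position: [0.4749, -0.0705, 0.1264]
tool_rot: [-0.066, 0.998, 0.0, 0.0]
ft_force: [0.4, 0.1, -0.8]
grip_width: 0.0134
grip_force: 40.0
```

Emit:
send_rows(moves=[0,0.1,2,0,0,0,0,0,0.2,4,0,0,0,0,0,0.2,5.5,0,0,0,0,0,0.2,6,0,0,0,0,0,0.2,6,0,0,0,0])

```text
time: 15.43
position: [0.4769, -0.0107, 0.1261]
tool_rot: [-0.067, 0.998, 0.0, -0.0]
ft_force: [-0.1, 0.3, -0.9]
grip_width: 0.0139
grip_force: 40.0
```

```bash
cat > look.py <<'E'
from h import *; from rig import monitor,cams; import pickle,sys
np.set_printoptions(precision=4,suppress=True)
o=monitor.get_obs(); c=cams.camera("wrist"); pickle.dump((c,o),open("w12.pkl","wb")); s=cams.camera("scene"); d=cams.camera("side"); pickle.dump((s,d),open("sd12.pkl","wb"))
r=R.from_quat(o["tool_rot"]); rr,t=pose(c,o); print(o["position"],o["tool_rot"],o["grip_width"],o["joint_velocities"])
m=cv2.morphologyEx(mask(c,(5,150,80),(17,255,255),(220,0,420,330)),cv2.MORPH_ERODE,np.ones((5,5))); p=pts(m).astype(int); D=c["range_z"][p[:,1],p[:,0]]
X=(np.c_[p,np.ones(len(p))]@np.linalg.inv(K(c)).T*D[:,None])@rr.T+t
T=r.inv().apply(X-o["position"]); a=np.polyfit(T[:,0],T[:,2],1); print("handle slope",a,"x",T[:,0].min(),T[:,0].max(),"top z mean",X[:,2].mean()); b=np.polyfit(T[:,0],T[:,1],1); print("y fit",b)
end=T[:,0].max()+.001; print("lens est world",r.apply([end-.152,np.polyval(b,end-.152),np.polyval(a,end-.152)+.006])+o["position"])
cv2.imwrite("pics/w12.png",np.vstack([c["pixels"][150:450],np.hstack([cv2.resize(s["pixels"][225:285,280:344],(320,300)),cv2.resize(d["pixels"][235:310,300:380],(320,300))])]))
E
python3 look.py
```

```text
[ 0.4769 -0.0107  0.1261] [-0.0672  0.9977  0.     -0.0002] 0.013887890194930223 [-0.0365  0.0066 -0.0126 -0.0149 -0.0115 -0.0166]
handle slope [-0.1004 -0.0374] x 0.003303434786064973 0.08594030482984397 top z mean 0.16637335338068465
y fit [-0.0412  0.0012]
lens est world [0.5409 0.0019 0.1509]
```

View pics/w12.png

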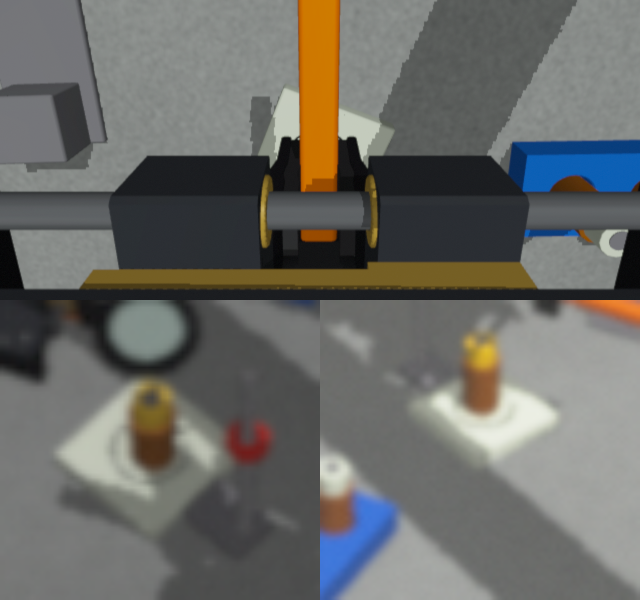

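The wrist view shows the handle centred in the grip near column 318. The scene crop shows the lens beyond the bottle, and the bottle standing in the circle. Depth gives the loupe a tilt of about 0.1 rad with the lens low, so I'll level it by tilting the tool.

Emit:
send_rows(moves=[0,0.1,-0.1,0,0.004,-0.03,0,0,0.2,-0.2,0,0.009,-0.065,0,0,0.35,-0.4,0,0.013,-0.1,0,0,0.35,-0.4,0,0.013,-0.1,0,0,0.35,-0.4,0,0.013,-0.1,0], grip_force=50)

```text
time: 16.0
position: [0.4806, -0.0168, 0.1258]
tool_rot: [-0.065, 0.997, 0.003, 0.05]
ft_force: [0.5, -0.4, -0.7]
grip_width: 0.0134
grip_force: 50.0
```

Emit:
send_rows(moves=[0,0,0,0,0,0,0,0,0,0,0,0,0,0,0,0,0,0,0,0,0,0,0,0,0,0,0,0,0,0,0,0,0,0,0])

```text
time: 16.42
position: [0.4811, -0.0157, 0.1258]
tool_rot: [-0.066, 0.997, 0.003, 0.05]
ft_force: [-0.1, 0.2, -1.6]
grip_width: 0.0133
grip_force: 50.0
```

```bash
sed -i 's/^cv2.imwrite.*//' look.py; cat >> look.py <<'E'
W=np.polyfit(X[:,0],X[:,2],1); print("world slope dz/dx",W)
g=s["pixels"]; hs=cv2.cvtColor(g,cv2.COLOR_BGR2HSV)
A,ts=pose(s); e=r.apply([end-.152,np.polyval(b,end-.152),np.polyval(a,end-.152)+.006])+o["position"]
u,v=proj(s,e)[0]; print("scene px of lens est",u,v,"cap px",proj(s,[.541,-.0025,.083]))
vv,uu=np.mgrid[225:285,280:345]; Z=s["range_z"][225:285,280:345]; P=np.stack([uu,vv,np.ones_like(uu)],-1).reshape(-1,3)@np.linalg.inv(K(s)).T*Z.reshape(-1,1)@A.T+ts
k=(np.hypot(*(P[:,:2]-e[:2]).T)<.045)&(P[:,2]>.1)&(P[:,2]<.3)&(P[:,0]>e[0]-.04); Q=P[k]; print("scene pts",k.sum(),Q.mean(0),Q.min(0),Q.max(0))
n=np.linalg.lstsq(np.c_[Q[:,:2]-e[:2],np.ones(len(Q))],Q[:,2],rcond=None)[0]; print("plane",n)
E
python3 look.py
```

```text
[ 0.4811 -0.0157  0.1258] [-0.0661  0.9965  0.0032  0.0503] 0.013347993875425627 [ 0.0004 -0.0011  0.0017  0.0008 -0.0002 -0.0009]
handle slope [-0.0669 -0.0387] x 0.0035178518337523647 0.08458746332890538 top z mean 0.1636417578158932
y fit [-0.0388  0.0008]
lens est world [ 0.5433 -0.004   0.1605]
world slope dz/dx [0.0177 0.1555]
scene px of lens est 310.17051682522407 231.37048052148793 cap px [[310.308  244.0127]]
scene pts 287 [ 0.539  -0.0136  0.1699] [ 0.5037 -0.0443  0.1629] [0.5701 0.0192 0.1792]
plane [ 0.0993 -0.0268  0.1701]
```

```bash
python3 - <<'E'
from h import *; import pickle
np.set_printoptions(precision=4,suppress=True)
for f in("w9","w10","w11","w12"):
    c,o=pickle.load(open(f+".pkl","rb")); rr,t=pose(c,o)
    m=cv2.erode(mask(c,(5,150,80),(17,255,255),(220,0,420,330)),np.ones((7,7))); p=pts(m).astype(int); D=c["range_z"][p[:,1],p[:,0]]
    X=(np.c_[p,np.ones(len(p))]@np.linalg.inv(K(c)).T*D[:,None])@rr.T+t
    b=np.digitize(p[:,1],np.arange(0,340,30)); print(f,[(i*30-15,round(np.median(X[b==i,0]),4),round(np.median(X[b==i,2]),4)) for i in np.unique(b)], np.polyfit(X[:,0],X[:,2],1))
    full=mask(c,(5,150,80),(17,255,255),(220,0,420,330)); print([ (v,int((full[v]>0).sum())) for v in range(100,300,30)])
s,d=pickle.load(open("sd12.pkl","rb"))
for c,n in((s,"scene"),(d,"side")):
    A,t=pose(c); vv,uu=np.mgrid[0:480,0:640]; P=(np.stack([uu,vv,np.ones_like(uu)],-1).reshape(-1,3)@np.linalg.inv(K(c)).T*c["range_z"].reshape(-1,1))@A.T+t
    k=(np.hypot(P[:,0]-.54,P[:,1]+.0)<.2)&(abs(P[:,2])<.006); Q=P[k]; print(n,"table",len(Q),np.linalg.lstsq(np.c_[Q[:,:2]-[.54,0],np.ones(len(Q))],Q[:,2],rcond=None)[0])
    h=cv2.cvtColor(c["pixels"],cv2.COLOR_BGR2HSV).reshape(-1,3); k=(h[:,1]<70)&(h[:,2]>90)&(np.hypot(P[:,0]-.54,P[:,1]+.005)<.035)&(P[:,2]>.13)&(P[:,2]<.2); Q=P[k]; print("lens glass",k.sum())
    if k.sum()>20:
        q=np.median(Q,0); print(q,np.linalg.lstsq(np.c_[Q[:,:2]-q[:2],np.ones(len(Q))],Q[:,2],rcond=None)[0],Q.std(0))
    k=(h[:,1]>150)&(h[:,0]<17)&(h[:,0]>4)&(P[:,2]>.13)&(P[:,2]<.2); Q=P[k]; print("handle",k.sum())
    if k.sum()>20: print(Q.mean(0),np.polyfit(Q[:,0],Q[:,2],1),Q.min(0),Q.max(0))
E
```

```text
w9 [(np.int64(105), np.float64(0.3897), np.float64(0.0505)), (np.int64(135), np.float64(0.4045), np.float64(0.0506)), (np.int64(165), np.float64(0.424), np.float64(0.0506)), (np.int64(195), np.float64(0.4445), np.float64(0.0506)), (np.int64(225), np.float64(0.4653), np.float64(0.0505)), (np.int64(255), np.float64(0.4813), np.float64(0.0506))] [-0.0529  0.0746]
[(100, 22), (130, 22), (160, 21), (190, 21), (220, 20), (250, 20), (280, 0)]
w10 [(np.int64(105), np.float64(0.386), np.float64(0.0506)), (np.int64(135), np.float64(0.3956), np.float64(0.0506)), (np.int64(165), np.float64(0.4073), np.float64(0.0506)), (np.int64(195), np.float64(0.4194), np.float64(0.0506)), (np.int64(225), np.float64(0.4321), np.float64(0.0505)), (np.int64(255), np.float64(0.4454), np.float64(0.0505)), (np.int64(285), np.float64(0.4593), np.float64(0.0506)), (np.int64(315), np.float64(0.473), np.float64(0.0506))] [-0.0327  0.0652]
[(100, 34), (130, 35), (160, 35), (190, 34), (220, 32), (250, 32), (280, 31)]
w11 [(np.int64(105), np.float64(0.3866), np.float64(0.0505)), (np.int64(135), np.float64(0.3957), np.floa
[... 312 characters left out ...]
91]
[(100, 14), (130, 20), (160, 29), (190, 34), (220, 33), (250, 33), (280, 31)]
w12 [(np.int64(315), np.float64(0.4693), np.float64(0.1643))] [-1.3753  0.8098]
[(100, 9), (130, 9), (160, 10), (190, 8), (220, 10), (250, 8), (280, 12)]
scene table 7112 [-0.0007  0.0001 -0.0002]
lens glass 143
[ 0.5388 -0.0087  0.1687] [ 0.0918 -0.0249  0.1689] [0.0111 0.0115 0.0025]
handle 28
[ 0.4432 -0.0246  0.163 ] [0.1033 0.1171] [ 0.3931 -0.0367  0.1544] [ 0.4999 -0.0103  0.1737]
side table 5560 [0.0003 0.0001 0.0001]
lens glass 40
[0.5552 0.0128 0.1703] [ 0.1795 -0.0072  0.1707] [0.0142 0.0113 0.0039]
handle 100
[ 0.4299 -0.0195  0.1611] [0.084 0.125] [ 0.3925 -0.0335  0.1506] [ 0.471  -0.0088  0.1695]
```

The earlier "tilt" came from outlier depth pixels. Binned medians show the handle was level before, and both fixed cameras now show about 0.1 rad, so I'll undo the tilt and lower.

Emit:
send_rows(moves=[0,-0.1,0.1,0,-0.004,0.03,0,0,-0.2,0.25,0,-0.009,0.065,0,0,-0.35,0.45,-0.5,-0.013,0.1,0,0,-0.35,0.45,-1.5,-0.013,0.1,0,0,-0.35,0.45,-2,-0.013,0.1,0])

```text
time: 16.98
position: [0.4777, -0.0111, 0.1052]
tool_rot: [-0.066, 0.998, 0.0, -0.0]
ft_force: [-0.3, 0.3, -1.0]
grip_width: 0.0132
grip_force: 50.0
```

Emit:
send_rows(moves=[0,0,0,0,0,0,0,0,0,0,0,0,0,0,0,0,0,0,0,0,0])

```text
time: 17.23
position: [0.4773, -0.0113, 0.1059]
tool_rot: [-0.066, 0.998, 0.0, 0.0]
ft_force: [0.0, -0.9, -1.3]
grip_width: 0.0135
grip_force: 50.0
```

```bash
cat > look2.py <<'E'
from h import *; from rig import monitor,cams; import pickle
np.set_printoptions(precision=4,suppress=True)
o=monitor.get_obs(); c=cams.camera("wrist"); print(o["position"],o["tool_rot"],o["grip_width"])
def cloud(c,o=None):
    A,t=pose(c,o); vv,uu=np.mgrid[0:480,0:640]; P=(np.stack([uu,vv,np.ones_like(uu)],-1).reshape(-1,3)@np.linalg.inv(K(c)).T*c["range_z"].reshape(-1,1))@A.T+t
    return P,cv2.cvtColor(c["pixels"],cv2.COLOR_BGR2HSV).reshape(-1,3),np.c_[uu.ravel(),vv.ravel()]
T=o["position"]+[0,0,.035]
P,h,uv=cloud(c,o); k=(h[:,1]>150)&(h[:,0]<20)&(h[:,0]>4)&(abs(P[:,2]-T[2]-.005)<.02)&(uv[:,1]<285)&(abs(uv[:,0]-318)<12)
Q=P[k]; b=(uv[k,1]//40); print("wrist handle",[(round(np.median(Q[b==i,0]),4),round(np.median(Q[b==i,2]),4)) for i in np.unique(b)],"end x",Q[:,0].min())
E=Q[Q[:,0]<Q[:,0].min()+.003].mean(0); print("end",E)
for n in("scene","side"):
    c=cams.camera(n); P,h,uv=cloud(c); z=(abs(P[:,2]-T[2])<.025)
    k=(h[:,1]>150)&(h[:,0]<17)&(h[:,0]>4)&z; Q=P[k]; print(n,"handle",k.sum(),len(Q)>9 and np.polyfit(Q[:,0],Q[:,2],1))
    k=z&(h[:,1]<70)&(h[:,2]>90)&(np.hypot(P[:,0]-.54,P[:,1])<.045); Q=P[k]; print("glass",k.sum(),len(Q)>9 and (uv[k].mean(0),ray(c,uv[k].mean(0),T[2])[0],np.median(Q,0),np.linalg.lstsq(np.c_[Q[:,:2]-Q[:,:2].mean(0),np.ones(len(Q))],Q[:,2],rcond=None)[0]))
    k=(h[:,0]>18)&(h[:,0]<35)&(h[:,1]>120)&(h[:,2]>60)&(np.hypot(P[:,0]-.54,P[:,1])<.05)&(abs(P[:,2]-.075)<.015); print("cap",k.sum(),k.sum() and (P[k].mean(0),uv[k].mean(0)))
    k=((h[:,0]<5)|(h[:,0]>175))&(h[:,1]>150)&(h[:,2]>60)&(np.hypot(P[:,0]-.62,P[:,1]+.02)<.04)&(P[:,2]>.09); print("red",k.sum(),k.sum() and (P[k].mean(0),np.percentile(P[k,2],[10,50,90])))
E
python3 look2.py
```

```text
[ 0.4773 -0.0113  0.1059] [-0.066   0.9978  0.      0.    ] 0.013507407769683701
wrist handle [(np.float64(0.3959), np.float64(0.1456)), (np.float64(0.4066), np.float64(0.1457)), (np.float64(0.4193), np.float64(0.1456)), (np.float64(0.4328), np.float64(0.1456)), (np.float64(0.447), np.float64(0.1456)), (np.float64(0.4554), np.float64(0.1456))] end x 0.39099162071334254
end [ 0.3926 -0.0217  0.1455]
scene handle 28 [0.0606 0.1221]
glass 144 (array([308.9028, 234.0208]), array([ 0.538 , -0.0035,  0.1409]), array([ 0.5387, -0.0039,  0.1424]), array([-0.0094, -0.0052,  0.1425]))
cap 35 (array([ 0.5451, -0.0112,  0.0788]), array([310.1143, 247.2571]))
red 25 (array([ 0.6222, -0.0291,  0.1269]), array([0.1242, 0.127 , 0.1295]))
side handle 98 [-0.0145  0.153 ]
glass 6 False
cap 43 (array([0.536 , 0.0025, 0.0772]), array([340.0465, 248.    ]))
red 8 (array([ 0.6195, -0.0135,  0.1272]), array([0.1234, 0.1282, 0.1295]))
```

Level now. The lens is within about 2 mm of the cap centre, and the collar's mid-height is about 0.123. Final lowering by 1.8 cm.

Emit:
send_rows(moves=[0,0.1,0,-0.6,0,0,0,0,0.1,0,-1.2,0,0,0,0,0.1,0,-1.8,0,0,0,0,0.1,0,-1.8,0,0,0,0,0.1,0,-1.8,0,0,0])

```text
time: 17.8
position: [0.4778, -0.0112, 0.0871]
tool_rot: [-0.066, 0.998, 0.0, -0.001]
ft_force: [-0.5, 0.9, -1.4]
grip_width: 0.0134
grip_force: 50.0
```

Emit:
send_rows(moves=[0,0,0,0,0,0,0,0,0,0,0,0,0,0,0,0,0,0,0,0,0,0,0,0,0,0,0,0,0,0,0,0,0,0,0])

```text
time: 18.22
position: [0.4785, -0.0113, 0.088]
tool_rot: [-0.066, 0.998, -0.0, 0.0]
ft_force: [-0.2, 0.8, -1.2]
grip_width: 0.0135
grip_force: 50.0
```

```bash
python3 look2.py
```

```text
[ 0.4785 -0.0113  0.088 ] [-0.0661  0.9978 -0.0001  0.0002] 0.013505339694424386
wrist handle [(np.float64(0.3971), np.float64(0.1276)), (np.float64(0.4078), np.float64(0.1276)), (np.float64(0.4205), np.float64(0.1277)), (np.float64(0.434), np.float64(0.1276)), (np.float64(0.4482), np.float64(0.1276)), (np.float64(0.4566), np.float64(0.1276))] end x 0.39222557632488
end [ 0.3939 -0.0218  0.1275]
scene handle 26 [-0.0283  0.1394]
glass 146 (array([309.0205, 237.6233]), array([ 0.5388, -0.005 ,  0.123 ]), array([ 0.5393, -0.0057,  0.1248]), array([ 0.0179, -0.0276,  0.1248]))
cap 24 (array([ 0.5452, -0.0136,  0.0761]), array([309.7917, 248.2917]))
red 25 (array([ 0.6227, -0.0289,  0.127 ]), array([0.1243, 0.127 , 0.1298]))
side handle 99 [-0.0153  0.1347]
glass 9 False
cap 40 (array([0.5368, 0.0031, 0.0769]), array([339.725, 248.075]))
red 6 (array([ 0.6182, -0.0138,  0.1271]), array([0.125 , 0.1261, 0.13  ]))
```

```bash
python3 -c "
from rig import workorder; print(workorder.hand_in())"
```

```text
the job is handed in; nothing more can be done
None
```

I handed the job in, though the hand-in returned no verdict: the yellow-capped bottle stands released inside the circle, and the loupe is held level over its cap, with the lens about 2 mm off centre and at the red collar's height (about 0.123 m) by my measurements.

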